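# Close the plaster-mould press with a ring spanner

## Task

Pick up the steel ring spanner from the bench, fit its ring down over the big hexagon nut of the mould press and tighten the nut clockwise (seen from above) until it comes up firmly against its stop and the two plaster halves are fully shut. The grey side walls leave the handle only a short swing, so lift the ring clear of the nut at the end of each stroke, swing back and reseat it; do not force the spanner against the walls, do not overtighten the nut once it has stopped, and turn the nut with the spanner only. Leave the spanner lying flat on the press with its ring down over the nut, let go of it, and leave the pots beside it alone.

Things in the scene. Friction and masses are not known exactly. Their poses are not given: they have to be found in the camera images.
- nut_mid (a point): Dark steel hexagon nut on the press, 32 mm across flats, axis vertical through this point. Straight hexagon from 8 mm below to 3 mm above this point, then a round tapered lead-in (31 to 26 mm diameter), top 7 mm above it. Axes turn with the nut: x through the middle of a flat, z up. It sits on the pressure plate (surface 8 mm below this point). A 20 mm stud sticks out of it, 6 to 7 mm.
- nut: The same nut, origin in the middle of its underside. It turns stiffly, about 0.3 N m, stays where left, starts 85 to 130 degrees short of home, tightens clockwise seen from above and meets a rigid stop when home. At the stop about 0.7 N m is firm; more than 1.2 N m (11 N at the grip place) is overtightening. Which way its flats point at the stop is not known: feel for it. It sinks with the plate.
- spanner_ring (a point): Centre of the steel ring spanner's ring, half-way up. Hexagon hole right through, 34.2 mm across flats: 1.1 mm play all round on the nut and 8 degrees either way; outside 58 mm over corners. x points from handle to ring and through a flat of the hole, z up: fits when parallel to nut x modulo 60 degrees. Seated flat on the plate it is 1 mm above nut_mid; lifted by 16 mm it clears the nut.
- spanner_grip (a point): Middle of the spanner's handle where it is best grasped, across its 14 mm width; half-way up, 110 mm from the ring centre towards -x; axes as spanner_ring. The spanner is flat, 18 mm high all over, starts lying on the bench; the straight handle ends 172 mm from the ring centre. With the ring on the nut this place is outside the walls.
- spanner: The whole spanner, 0.28 to 0.44 kg, all steel; origin under the ring's centre, same axes.
- guard: Grey walls 6 mm thick at left, right and back of the nut, fixed, top 135 mm above the bench. Origin on the bench surface under the nut's axis; -x is the open front, y left, z up. Side walls' inner faces are at y = +-55 mm and run from x = -45 to +60 mm. The handle can point only to the front: the seated spanner turns about 45 degrees either side of straight (spanner x parallel to this x) before it strikes.
- left_edge (a point): Top front inner corner of the left wall: 45 mm in front of and 55 mm to the left of the nut's axis, 135 mm above the bench.
- right_edge (a point): Top front inner corner of the right wall, likewise 55 mm to the right.
- press_front (a point): Mould press, fixed to the bench: base plate 180 x 150 x 14 mm, white plaster mould in two halves, steel pressure plate, nut on top. This point is the middle of the base plate's front edge, on its top face; x points from here to the nut's axis, 90 mm away.
- plate_top (a point): Middle of the front part of the pressure plate's top face, 75 mm in front of the nut's axis; 88 mm above the bench when shut, about 1 mm more at the start. It sinks 3 mm per full turn of the nut, too little to judge the last bit by its measured height: feel the stop. The plate is 100 mm wide and ends 82 mm in front of the nut's axis, so the spanner lies flat on it.
- cup_mid (a point): Bystander: unfired grey clay cup, 68 mm wide, 85 mm high, half-way up, standing on the 12 mm ware board. Leave alone.
- bowl_mid (a point): Bystander: unfired clay bowl, 90 mm wide, 60 mm high, half-way up, standing on the ware board. Leave alone.
There are look-alikes about, which are no part of the job. Of the things like the spanner, leave any that is blue or red; of the rest the larger one is meant.

How it is judged (in metres and radians):
On the way, in this order (a step that is already met when the one before it is completed fails the run):
1. the spanner's ring is down over the nut (horizontal distance between spanner_ring and nut_mid below 0.004 m and z of spanner_ring in the frame of nut_mid below 0.0055 m), for 0.05 s.
2. the ring has been lifted clear of the nut for a new stroke (z of spanner_ring in the frame of nut_mid above 0.0125 m), for 0.05 s.
3. the nut is home and the mould shut, with the ring down over the nut (z of plate_top in the frame of guard below 0.08805 m and horizontal distance between spanner_ring and nut_mid below 0.004 m), for 0.1 s.
At the end, for the whole second after the job is handed in: The pressure plate is within 0.05 mm of home (nut within about 6 degrees of its stop); the spanner's ring is down over the nut (centres within 4 mm sideways, ring centre no more than 5.5 mm above the nut's middle), lying flat within 0.15 rad, released and at rest (all of step 3 and z of spanner_ring in the frame of nut_mid below 0.0055 m and angle between spanner_ring's own z axis and vertical below 0.15 rad and linear speed of spanner below 0.02 m/s); the robot touches nothing.
It fails at once if the nut is overtightened or the spanner is heaved at: more than 200 N summed over the contacts between spanner and nut (about 1.4 N m of torque) (contact force between spanner and nut above 200 N).
It fails at once if the spanner is forced against the walls: more than 25 N (contact force between spanner and guard above 25 N).
It fails at once if the gripper touches the nut itself (contact force between the fingers and nut above 2 N).
It fails at once if the cup or bowl is disturbed (moved more than 20 mm) (distance of any of cup_mid, bowl_mid from where it was at the start of the episode above 0.02 m).
It also fails if it takes over 72 s, if anything falls off the work surface, if the arm or the gripper's body presses on something with over 40 N, if the wrist force passes 120 N, or if a joint passes its speed limit or range.

## Robot

A 7-joint arm with a two-finger parallel gripper is mounted at the origin on the work surface. World frame = base frame: x ahead of the robot, y to its left, z up, the work surface at z = 0. Lengths are in mm, angles in rad, forces in N, time in s.
With the tool pointing down it reaches from about 400 to 900 mm from the base axis. Payload 5.5 kg.
Tool frame: the origin (TCP) lies at the very end of the fingers, on their centre line; the grasp point (between the pads) lies 19 mm behind it; z points along the fingers, y is the direction in which the jaws open and shut (so a half turn about z gives the same grasp; the last joint's range is limited). The gripper opens to 85 mm and grips with 20 to 120 N. Pads are 22 mm wide; open, the fingers measure 114 mm over their backs; the gripper's body (76 mm by 85 mm) begins 54 mm behind the grasp point. The pads swing forward as they close: fully open they stand 13 mm farther back than shut.
Start: joints at [-0.909, 0.501, -0.427, 1.55, 0.221, 1.138, -0.21], TCP at [252.367, 599.008, 231.31] pointing down, gripper open.
Joint ranges: [-2.88, 2.88], [-0.31, 2.03], [-1.54, 1.56], [0.2, 2.42], [-1.41, 4.55], [0.19, 2.02], [-2.57, 2.57]. Speed limits (rad/s): [2.57, 2.57, 3.14, 3.14, 3.14, 3.14, 3.14].

## Interface

Orientations are given as a rotation vector (axis times angle).
In Python, from plant import * gives the robot as it stands. Calls block until the motion is done:
- reach(position, orientation): joint-space move of the TCP to a pose.
- line_to(position, attitude=None, vel=150): straight line of the TCP; attitude=None keeps the orientation; vel is the mean speed in mm/s.
- movej(angles): joint-space move.
- gripper_to(opening, squeeze=None): finger opening in mm; squeeze is the grip in N (None keeps the last); returns when the fingers have stopped.
- sleep(seconds).
- solve_ik(position, orientation): joint angles nearest the present ones, or None.
- get_state(): the state.
- grab_frame(name): name is "side" or "top"; returns (picture, depth): 384x512x3 uint8, blue, green, red; 384x512 float32, mm along the optical axis (not along the pixel's ray), 0 where there is no reading.
- camera_params(name): a dict with "fov_y" (degrees; the focal length in pixels is half the picture's height over the tangent of half this angle, whatever the lens; pixels are square), "cx", "cy" (the principal point, pixels), "extrinsics" (4x4, takes a point from world to camera coordinates). Camera axes: x right, y up, looking along -z (the intrinsics and any distortion apply to the point x, -y, -z); pixel columns grow to the right and rows downward; lengths in mm; the calibration is good to about 2 mm. A picture is of the moment at which its call begins. camera_params takes no time and is no camera call.
A pose or a line that the arm cannot do raises PlanningError and nothing moves.
- finish_job(): hands the job in, once; it reports no verdict.
The state is a dict: "time_s": time; "qpos": joint angles; "qd": joint speeds; "tau": joint torques, N m; "position": TCP position; "tool_rot": TCP orientation; "wrist_force": force on the tool from outside, world axes, zero at the start; "torque": the same for the moment, N m; "grip_width": finger opening in mm.
Only numpy, scipy, OpenCV 4.12 (cv2) and the standard library are available. Lean on these libraries where they do the work, as an engineer would, in place of code of your own. Each camera call takes 0.05 s, during which the arm holds its last target.

## Working session

There is one attempt and no reset: what is moved stays moved. The work goes in short steps, each a Python script; the robot and the scene stay as the last script left them, time stands still between calls to the robot, and variables do not carry over. Pictures are saved under pics/ and viewed, and the job is handed in when it is done.

```bash
ls; mkdir -p pics; python3 - <<'E'
from plant import *
import cv2,numpy as np
for n in("top","side"):
    p,d=grab_frame(n); cv2.imwrite(f"pics/{n}0.png",p); np.save(f"pics/{n}0.npy",d)
    c=camera_params(n); print(n,c)
s=get_state(); print(s)
E
```

```text
pics
top {'fov_y': 55.38765380661515, 'cx': 255.712145228633, 'cy': 198.13517790103455, 'extrinsics': array([[-1.23080673e-02, -9.99917307e-01, -3.72706532e-03,
         1.32302704e+01],
       [ 9.96034873e-01, -1.25885422e-02,  8.80685012e-02,
        -5.52521638e+02],
       [-8.81081369e-02, -2.62833399e-03,  9.96107448e-01,
        -9.37991107e+02],
       [ 0.00000000e+00,  0.00000000e+00,  0.00000000e+00,
         1.00000000e+00]])}
side {'fov_y': 57.50599547848644, 'cx': 253.25276442348274, 'cy': 189.97198977935793, 'extrinsics': array([[ 9.66419871e-01, -2.56964371e-01, -1.39428627e-03,
        -5.26530123e+02],
       [ 1.28491254e-01,  4.78530927e-01,  8.68618529e-01,
        -1.67113232e+02],
       [-2.22536805e-01, -8.39629361e-01,  4.95479472e-01,
        -8.13359243e+02],
       [ 0.00000000e+00,  0.00000000e+00,  0.00000000e+00,
         1.00000000e+00]])}
{'time_s': 0.1, 'qpos': array([-0.90877453,  0.50177546, -0.42676122,  1.55134933,  0.22078626,
        1.13829399, -0.21031991]), 'qd': array([ 6.06999276e-04, -6.44488083e-04,  7.40887909e-04, -2.86900578e-03,
       -8.30549759e-05, -4.61699305e-04, -1.05558229e-03]), 'tau': array([-1.13148856e-02, -5.70813704e+01, -5.83875909e+00, -2.81744707e+01,
        1.05113554e-02,  5.49252931e-03, -8.67455697e-06]), 'position': array([252.22986146, 598.38408071, 230.34396007]), 'tool_rot': array([-6.22269233e-01, -3.07892911e+00,  2.72174988e-03]), 'wrist_force': array([ 0.70452983,  0.2650075 , -0.05971624]), 'torque': array([-0.05283209, -0.00549096, -0.00433282]), 'grip_width': 85.81532701006644}
```

View pics/top0.png

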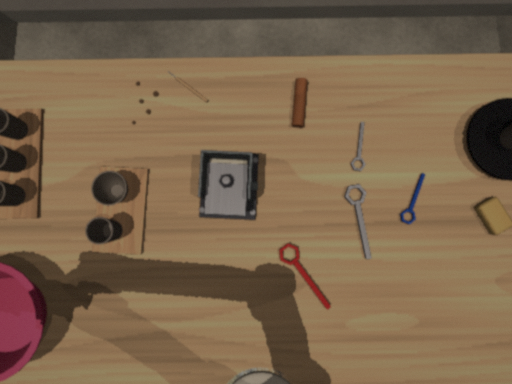

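View pics/side0.png

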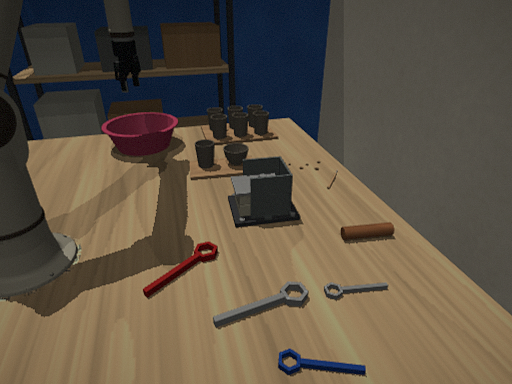

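The top view shows several candidates. The large grey spanner has its ring at (356,195) and its handle end at (368,257). The small grey one is at (358,160), the red one at (290,253) and the blue one at (410,215). Leaving out red and blue, the larger grey one is the one meant, so I'll confirm it in an enlarged crop. The press nut is at (227,181), and its open front faces down in the picture.

```bash
cat > h.py <<'E'
import cv2,numpy as np
from plant import *
def K(n):
    c=camera_params(n); f=192/np.tan(np.radians(c["fov_y"])/2); return f,c["cx"],c["cy"],c["extrinsics"]
def px2w(n,u,v,d):
    f,cx,cy,E=K(n); pc=np.array([(u-cx)/f*d,-(v-cy)/f*d,-d]); return np.linalg.inv(E[:3,:3])@(pc-E[:3,3])
def px2z(n,u,v,z):
    f,cx,cy,E=K(n); R=E[:3,:3].T; o=-R@E[:3,3]; r=R@np.array([(u-cx)/f,-(v-cy)/f,-1]); return o+r*(z-o[2])/r[2]
def w2px(n,p):
    f,cx,cy,E=K(n); q=E[:3,:3]@np.asarray(p,float)+E[:3,3]; return cx+f*q[0]/-q[2], cy-f*q[1]/-q[2]
def cloud(n,d):
    f,cx,cy,E=K(n); v,u=np.mgrid[:384,:512]
    pc=np.stack([(u-cx)/f*d,-(v-cy)/f*d,-d],-1); return (pc-E[:3,3])@E[:3,:3]
E
python3 - <<'E'
from h import *
p=cv2.imread("pics/top0.png")
a=cv2.resize(p[140:230,190:270],None,fx=5,fy=5,interpolation=cv2.INTER_CUBIC)
b=cv2.resize(p[175:265,330:400],None,fx=5,fy=5,interpolation=cv2.INTER_CUBIC)
a=cv2.convertScaleAbs(a,alpha=1.7,beta=20)
cv2.imwrite("pics/crop0.png",np.hstack([a,b]))
d=np.load("pics/top0.npy"); X=cloud("top",d)
for u,v in [(300,350),(330,200),(450,100),(290,253),(100,60),(227,200),(362,230),(356,186),(227,181)]: print(u,v,d[v,u],X[v,u].round(1))
d2=np.load("pics/side0.npy"); X=cloud("side",d2)
for u,v in [(150,320),(350,310),(250,310)]: print(u,v,X[v,u].round(1))
E
```

```text
300 350 951.2453 [ 156.9 -103.9    0.3]
330 200 984.67285 [ 547.1 -193.5    1. ]
450 100 1009.4222 [ 8.199e+02 -5.330e+02 -6.000e-01]
290 253 975.3293 [407.  -83.2  -1.7]
100 60 1020.1331 [946.8 435.8   2.4]
227 200 896.0204 [543.1  76.5  90.4]
362 230 960.56836 [ 465.7 -271.7   17.8]
356 186 974.0243 [ 582.6 -261.1   14.7]
227 181 881.41425 [587.5  74.8 109. ]
150 320 [ 275.5 -244.9    0.4]
350 310 [ 6.567e+02 -3.213e+02 -1.000e-01]
250 310 [ 463.4 -282.    13.4]
```

View pics/crop0.png

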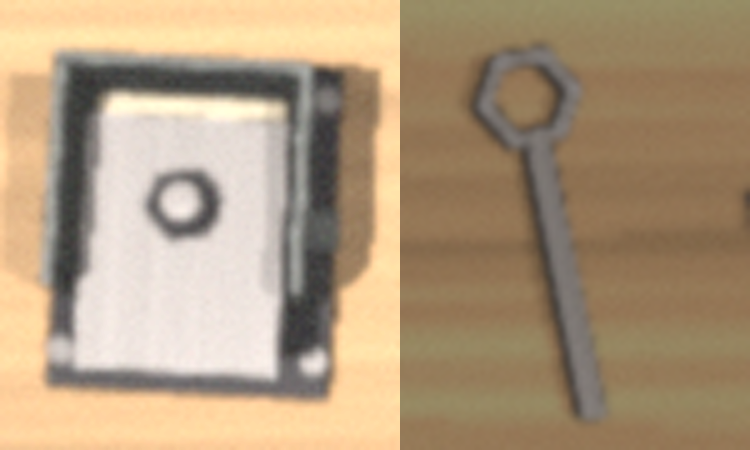

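```bash
python3 - <<'E'
from h import *
from scipy.optimize import least_squares
def inv(n,p): pass
for n,box in (("top",(330,400,178,265)),("side",(205,315,275,330))):
    p=cv2.imread(f"pics/{n}0.png"); d=np.load(f"pics/{n}0.npy"); X=cloud(n,d)
    u0,u1,v0,v1=box; sub=p[v0:v1,u0:u1].astype(int)
    m=np.zeros(d.shape,bool); z=X[...,2]
    sat=(p[...,2].astype(int)-p[...,0])
    print(n,"sat range",np.percentile(sat[v0:v1,u0:u1],[1,10,50,90]))
    m[v0:v1,u0:u1]=((z>9))[v0:v1,u0:u1]
    P=X[m&(z>14)]; print(len(P), np.median(P[:,2]))
    # fit handle: points with x below ring
    c=P.mean(0); U,S,V=np.linalg.svd((P-c)[:,:2],full_matrices=False); ax=V[0]; 
    if ax[0]<0: ax=-ax
    t=(P-c)[:,:2]@ax; w=(P-c)[:,:2]@np.array([-ax[1],ax[0]])
    print("extent",t.min(),t.max(),"ctr",c,"deg",np.degrees(np.arctan2(ax[1],ax[0])))
    h=(t<t.max()-75); 
    A=P[h]; ca=A.mean(0); V=np.linalg.svd((A-ca)[:,:2],full_matrices=False)[2][0]; V*=np.sign(V[0])
    print("handle deg",np.degrees(np.arctan2(V[1],V[0])),"on line",ca)
    wn=(A-ca)[:,:2]@np.array([-V[1],V[0]]); print("handle width std",wn.std()*12**.5)
    r=(P-ca)[:,:2]@V; o=(P-ca)[:,:2]@np.array([-V[1],V[0]])
    end=np.percentile(r,0.5); top=np.percentile(r,99.5); print("ends",r.min(),r.max())
    R=r>r.max()-54; print("ring lateral",o[R].min(),o[R].max(),"ring by lat mid",(o[R].min()+o[R].max())/2)
    # hull centre
    hole=cv2.minEnclosingCircle(P[R][:,:2].astype(np.float32)); print("enclosing",hole)
    print("ctr from end", ca[:2]+V*(r.min()+172), "from front", ca[:2]+V*(r.max()-25))
    im=np.zeros(d.shape,np.uint8); im[m]=255
    cv2.imwrite(f"pics/mask_{n}.png",cv2.resize(np.hstack([cv2.cvtColor(im[v0:v1,u0:u1],8),p[v0:v1,u0:u1]]),None,fx=3,fy=3,interpolation=0))
E
```

```text
top sat range [ 9. 34. 59. 62.]
509 18.128505470880373
extent -252.50125311702956 39.91396498188143 ctr [ 496.33484434 -248.02494638   86.19697356] deg -88.47756106836755
handle deg 0.0 on line [467.84901005   3.80838044 983.04899076]
handle width std 0.0
ends 0.0 0.0
ring lateral 0.0 0.0 ring by lat mid 0.0
enclosing ((474.9418640136719, -154.5034942626953), 158.47079467773438)
ctr from end [467.84901005   3.80838044] from front [467.84901005   3.80838044]
side sat range [-2.  3. 57. 61.]
833 18.682257122759925
extent -459.8465743310291 86.15116967828095 ctr [ 491.58442275 -286.7213359    34.81889459] deg 58.76286227637368
handle deg 77.63984408232353 on line [ 434.06958228 -311.52997885   52.81221332]
handle width std 91.42171430069851
ends -434.97144142512064 103.81768533410991
ring lateral -141.17417053016464 -30.707060445501778 ring by lat mid -85.94061548783321
enclosing ((531.2080688476562, -265.1413879394531), 56.592952728271484)
ctr from end [ 377.77894448 -568.40610289] from front [ 450.94098761 -234.53917938]
```

```bash
cat > fit.py <<'E'
from h import *
from scipy.optimize import minimize
S=8
def hexa(af,ang0=30): # corners; flat on x axis -> corners at 30
    r=af/2/np.cos(np.pi/6); a=np.radians(np.arange(6)*60+ang0); return np.c_[r*np.cos(a),r*np.sin(a)]
OUT=hexa(58*np.cos(np.pi/6)); HOLE=hexa(34.2); HAN=np.array([[-172,-7],[-172,7],[-22,7],[-22,-7]],float)
def proj(n,pts,x,y,yaw,z):
    c,s=np.cos(yaw),np.sin(yaw); w=np.c_[pts@[[c,s],[-s,c]]+[x,y],np.full(len(pts),z)]
    f,cx,cy,E=K(n); q=w@E[:3,:3].T+E[:3,3]; return np.c_[cx+f*q[:,0]/-q[:,2],cy-f*q[:,1]/-q[:,2]]
def render(n,box,par,z0=0,h=18,parts=(OUT,HAN)):
    u0,u1,v0,v1=box; im=np.zeros(((v1-v0)*S,(u1-u0)*S),np.uint8)
    T=lambda q:np.round(((q-[u0,v0]+0.5)*S-0.5)*16).astype(np.int32)
    hole=[]
    for z in (z0,z0+h):
        H=np.zeros_like(im); cv2.fillPoly(H,[T(proj(n,HOLE,*par,z))],1,shift=4); hole.append(H)
    for P in parts:
        a=T(proj(n,P,*par,z0)); b=T(proj(n,P,*par,z0+h))
        hull=cv2.convexHull(np.vstack([a,b])); cv2.fillPoly(im,[hull],1,shift=4)
    im[(hole[0]&hole[1])>0]=0
    return cv2.resize(im.astype(np.float32),(u1-u0,v1-v0),interpolation=cv2.INTER_AREA)
def soft(p,box,bgblur=None):
    u0,u1,v0,v1=box; s=p[v0:v1,u0:u1,2].astype(float)-p[v0:v1,u0:u1,0]
    b=p[v0:v1,u0:u1].astype(float); r=s/(b.max(-1)+1)
    lo,hi=np.percentile(r,3),np.percentile(r,70); return np.clip((r-hi)/(lo-hi),0,1)
E
python3 - <<'E'
from fit import *
B={"top":(330,400,176,268),"side":(205,315,272,332)}
P={n:cv2.imread(f"pics/{n}0.png") for n in B}; M={n:soft(P[n],B[n]) for n in B}
x0=np.array([560,-262,np.radians(-11+20)]) 
a=px2z("top",356,195,18);b=px2z("top",368,256,18); yaw=np.arctan2(a[1]-b[1],a[0]-b[0]); x0=[a[0],a[1],yaw]; print(x0,np.degrees(yaw))
def cost(q,ns):
    return sum(((render(n,B[n],(q[0],q[1],q[2]/50))-M[n])**2).sum() for n in ns)
for ns in (["top"],["side"],["top","side"]):
    r=minimize(cost,[x0[0],x0[1],x0[2]*50],args=(ns,),method="Nelder-Mead",options=dict(initial_simplex=np.array([[x0[0],x0[1],x0[2]*50]]*4)+np.vstack([np.zeros(3),np.eye(3)*6]),xatol=.02,fatol=.01))
    print(ns,r.x[:2].round(2),np.degrees(r.x[2]/50).round(2),r.fun)
q=r.x; rows=[]
for n in B:
    R=render(n,B[n],(q[0],q[1],q[2]/50)); rows=np.hstack([M[n],R,abs(M[n]-R)])*255
    cv2.imwrite(f"pics/fit_{n}.png",cv2.resize(rows.astype(np.uint8),None,fx=2.4,fy=2.4,interpolation=0))
E
```

```text
[np.float64(558.1871237798769), np.float64(-259.26800596432156), np.float64(0.15751783655635815)] 9.025107232710836
['top'] [ 562.27 -259.36] 9.38 86.69189988295292
['side'] [ 561.4  -259.07] 9.4 89.1002759578936
['top', 'side'] [ 561.65 -259.14] 9.37 178.20690962543117
```

```bash
python3 - <<'E'
from fit import *
for n in ("top","side"):
    f=f"pics/fit_{n}.png"
for n,box in (("top",(190,275,140,230)),("side",(220,310,150,230))):
    d=np.load(f"pics/{n}0.npy"); X=cloud(n,d); u0,u1,v0,v1=box
    Q=X[v0:v1,u0:u1].reshape(-1,3); Q=Q[(d[v0:v1,u0:u1]>0).ravel()]
    for lo,hi in ((128,142),(84,94),(95,100),(100,106),(106,115),(10,18)):
        A=Q[(Q[:,2]>lo)&(Q[:,2]<hi)]
        if len(A): print(n,lo,hi,len(A),"med z",np.median(A[:,2]).round(2),"min",np.percentile(A,1,0).round(1),"max",np.percentile(A,99,0).round(1),cv2.minAreaRect(A[:,:2].astype(np.float32)))
E
python3 -c "
import cv2
p=cv2.imread('pics/side0.png')[150:230,215:310]
cv2.imwrite('pics/c1.png',cv2.convertScaleAbs(cv2.resize(p,None,fx=7,fy=7,interpolation=2),alpha=1.8,beta=20))"
```

```text
top 128 142 398 med z 134.88 min [543.6  15.9 128.6] max [658.2 140.6 138.2] ((600.5328369140625, 78.0393295288086), (122.06269836425781, 111.46229553222656), 86.57125854492188)
top 84 94 2001 med z 89.01 min [508.7  29.3  85.1] max [649.6 132.6  92.9] ((579.3063354492188, 78.2835693359375), (119.885986328125, 143.01002502441406), 86.35697937011719)
top 95 100 52 med z 98.13 min [552.3  15.5  95.2] max [651.7 135.4  99.7] ((600.2118530273438, 75.24042510986328), (118.22232055664062, 99.94013977050781), 87.4968032836914)
top 100 106 118 med z 103.08 min [543.   17.4 100.1] max [652.9 135.9 105.6] ((598.7462158203125, 75.26768493652344), (116.46517944335938, 107.83040618896484), 86.26774597167969)
top 106 115 116 med z 110.14 min [559.7  16.8 106.5] max [653.1 135.4 114.5] ((604.8182373046875, 74.71759796142578), (119.23757934570312, 94.24274444580078), 88.4207534790039)
top 10 18 661 med z 14.0 min [498.4   1.7  10.4] max [672.2 156.9  17.5] ((589.9027099609375, 77.60039520263672), (151.4610137939453, 180.228271484375), 86.3770980834961)
side 128 142 347 med z 133.93 min [546.5  12.  
[... 318 characters left out ...]
100 135 med z 97.46 min [545.1  10.8  95.1] max [655.  137.1  99.9] ((600.5819702148438, 73.61624908447266), (123.85813903808594, 107.6705551147461), 87.11551666259766)
side 100 106 162 med z 103.15 min [545.4  11.6 100. ] max [654.5 136.1 106. ] ((600.74365234375, 74.07125091552734), (122.80233764648438, 107.097412109375), 86.73783874511719)
side 106 115 259 med z 110.82 min [545.7  11.1 106.2] max [654.4 136.5 114.9] ((602.0169677734375, 74.04863739013672), (122.89675903320312, 109.70730590820312), 86.8190689086914)
side 10 18 834 med z 14.27 min [499.6  -2.9  10.3] max [676.9 418.5  17.7] ((596.1658325195312, 211.2501678466797), (426.52838134765625, 180.44105529785156), 87.52423095703125)
```

View pics/fit_top.png

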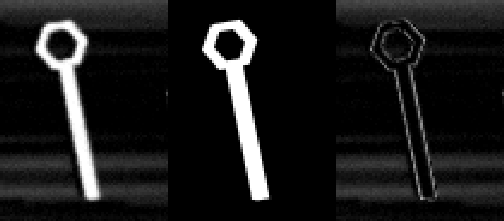

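View pics/c1.png

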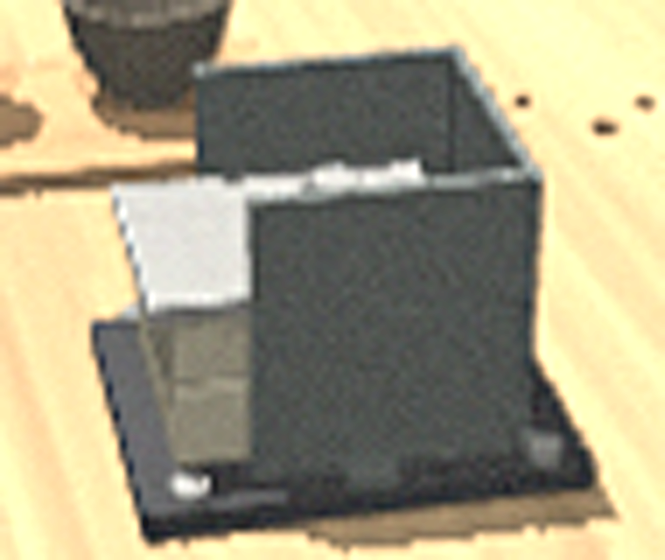

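The mask fit lies cleanly on the large grey spanner, and the two cameras agree within 1 mm. The press crop shows the guard's open front facing the robot. Next is the nut's position and the way its flats point, from averaged frames.

```bash
python3 - <<'E'
from fit import *
ims=[grab_frame("top")[0].astype(float) for _ in range(8)]
p=np.mean(ims,0); np.save("pics/topavg.npy",p)
g=p.mean(-1); box=(210,245,165,200); u0,u1,v0,v1=box
big=cv2.resize(np.clip(p[v0:v1,u0:u1]*1.5,0,255).astype(np.uint8),None,fx=16,fy=16,interpolation=2); cv2.imwrite("pics/nut.png",big)
G=g[v0:v1,u0:u1]
SS=10
def T(q): return np.round(((q-[u0,v0]+0.5)*SS-0.5)*16).astype(np.int32)
circ=lambda r:np.c_[np.cos(np.linspace(0,6.283,49)),np.sin(np.linspace(0,6.283,49))]*r
def layers(x,y,yaw,zm):
    L=[]
    a=np.zeros(((v1-v0)*SS,(u1-u0)*SS),np.uint8); H=hexa(32)
    def hull(sh):
        im=np.zeros_like(a); cv2.fillPoly(im,[cv2.convexHull(np.vstack([T(proj("top",P,x,y,yaw,z)) for P,z in sh]))],1,shift=4)
        return im
    nut=hull([(H,zm-8),(H,zm+3)])|hull([(circ(15.5),zm+3),(circ(13),zm+7)])
    top=hull([(circ(13),zm+7)]); 
    sside=hull([(circ(10),zm+7),(circ(10),zm+13.5)]); stop=hull([(circ(10),zm+13.5)])
    lead=hull([(circ(15.5),zm+3),(circ(13),zm+7)])
    lab=np.zeros_like(a); lab[nut>0]=1; lab[lead>0]=2; lab[top>0]=3; lab[sside>0]=4; lab[stop>0]=5
    return [cv2.GaussianBlur(cv2.resize((lab==k).astype(np.float32),(u1-u0,v1-v0),interpolation=cv2.INTER_AREA),(0,0),0.5) for k in range(6)]
yy,xx=np.mgrid[:G.shape[0],:G.shape[1]]
W=((xx+u0-226.5)**2+(yy+v0-181)**2<12**2)
def cost(x,y,yaw):
    L=layers(x,y,yaw,97); A=np.stack([l[W] for l in L]+[L[0][W]*xx[W]],1); c,res,*_=np.linalg.lstsq(A,G[W],rcond=None)
    return ((A@c-G[W])**2).sum()
best=[]
for deg in range(0,60,4):
    r=minimize(lambda q:cost(q[0],q[1],np.radians(deg)),[590,77],method="Nelder-Mead",options=dict(initial_simplex=[[590,77],[593,77],[590,80]],xatol=.1,fatol=5))
    best.append((r.fun,deg,*r.x)); 
for b in best: print(np.round(b,1))
E
```

```text
Traceback (most recent call last):
  File "fit.py", line 9, in proj
    f,cx,cy,E=K(n); q=w@E[:3,:3].T+E[:3,3]; return np.c_[cx+f*q[:,0]/-q[:,2],cy-f*q[:,1]/-q[:,2]]
              ~^^^
  File "h.py", line 4, in K
    c=camera_params(n); f=192/np.tan(np.radians(c["fov_y"])/2); return f,c["cx"],c["cy"],c["extrinsics"]
ValueError: time passes only in moves, steps and waits
```

View pics/nut.png

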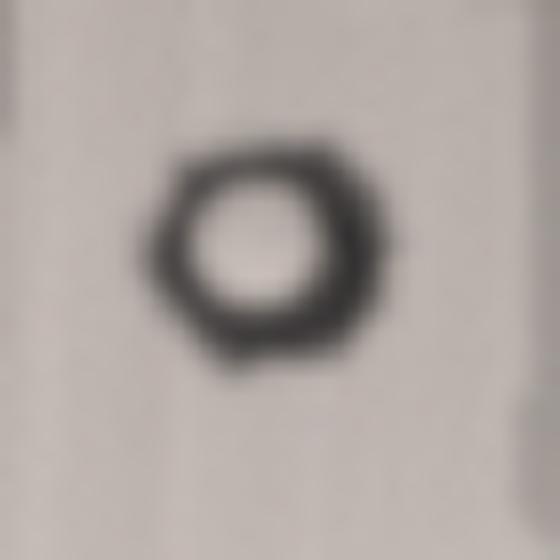

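```bash
python3 - <<'E'
s=open('h.py').read()
s=s.replace("def K(n):\n    c=","_C={}\ndef K(n):\n    if n in _C: return _C[n]\n    _C[n]=_K(n); return _C[n]\ndef _K(n):\n    c=")
open('h.py','w').write(s)
E
cat > nutfit.py <<'E'
from fit import *
box=(210,245,165,200); u0,u1,v0,v1=box
SS=10
def T(q): return np.round(((q-[u0,v0]+0.5)*SS-0.5)*16).astype(np.int32)
circ=lambda r:np.c_[np.cos(np.linspace(0,6.283,49)),np.sin(np.linspace(0,6.283,49))]*r
def layers(x,y,yaw,zm):
    a=np.zeros(((v1-v0)*SS,(u1-u0)*SS),np.uint8); H=hexa(32)
    def hull(sh):
        im=np.zeros_like(a); cv2.fillPoly(im,[cv2.convexHull(np.vstack([T(proj("top",P,x,y,yaw,z)) for P,z in sh]))],1,shift=4)
        return im
    nut=hull([(H,zm-8),(H,zm+3)])|hull([(circ(15.5),zm+3),(circ(13),zm+7)])
    top=hull([(circ(13),zm+7)]); 
    sside=hull([(circ(10),zm+7),(circ(10),zm+13.5)]); stop=hull([(circ(10),zm+13.5)])
    lead=hull([(circ(15.5),zm+3),(circ(13),zm+7)])
    lab=np.zeros_like(a); lab[nut>0]=1; lab[lead>0]=2; lab[top>0]=3; lab[sside>0]=4; lab[stop>0]=5
    return [cv2.GaussianBlur(cv2.resize((lab==k).astype(np.float32),(u1-u0,v1-v0),interpolation=cv2.INTER_AREA),(0,0),0.5) for k in range(6)]
def nutfit(p,zm=97,x0=(590,77)):
    G=p.mean(-1)[v0:v1,u0:u1]
    yy,xx=np.mgrid[:G.shape[0],:G.shape[1]]
    W=((xx+u0-226.5)**2+(yy+v0-181)**2<12**2)
    def cost(x,y,yaw):
        L=layers(x,y,yaw,zm); A=np.stack([l[W] for l in L]+[L[0][W]*xx[W]],1); c,*_=np.linalg.lstsq(A,G[W],rcond=None)
        return ((A@c-G[W])**2).sum()
    best=[]
    for deg in range(0,60,4):
        r=minimize(lambda q:cost(q[0],q[1],np.radians(deg)),x0,method="Nelder-Mead",options=dict(initial_simplex=[[x0[0],x0[1]],[x0[0]+3,x0[1]],[x0[0],x0[1]+3]],xatol=.1,fatol=5))
        best.append((r.fun,deg,*r.x))
    return np.array(best)
if __name__=="__main__":
    print(nutfit(np.load("pics/topavg.npy")).round(1))
E
ls pics; python3 -c "
import numpy as np,os;print(os.path.exists('pics/topavg.npy'))"; python3 nutfit.py
```

```text
c1.png
crop0.png
fit_side.png
fit_top.png
mask_side.png
mask_top.png
nut.png
side0.npy
side0.png
top0.npy
top0.png
topavg.npy
True
[[2.66299e+04 0.00000e+00 5.90500e+02 7.75000e+01]
 [2.48792e+04 4.00000e+00 5.90700e+02 7.76000e+01]
 [2.47053e+04 8.00000e+00 5.90500e+02 7.76000e+01]
 [2.57232e+04 1.20000e+01 5.90800e+02 7.79000e+01]
 [2.66403e+04 1.60000e+01 5.90700e+02 7.76000e+01]
 [2.82172e+04 2.00000e+01 5.90600e+02 7.77000e+01]
 [3.03310e+04 2.40000e+01 5.90600e+02 7.77000e+01]
 [3.21579e+04 2.80000e+01 5.90600e+02 7.73000e+01]
 [3.29372e+04 3.20000e+01 5.90600e+02 7.75000e+01]
 [3.34839e+04 3.60000e+01 5.90400e+02 7.75000e+01]
 [3.36701e+04 4.00000e+01 5.90500e+02 7.75000e+01]
 [3.31220e+04 4.40000e+01 5.90500e+02 7.75000e+01]
 [3.19263e+04 4.80000e+01 5.90600e+02 7.77000e+01]
 [3.01110e+04 5.20000e+01 5.90400e+02 7.75000e+01]
 [2.88963e+04 5.60000e+01 5.90600e+02 7.76000e+01]]
```

```bash
cat >> h.py <<'E'
from scipy.spatial.transform import Rotation as Ro
SG=[1]
def ori(a):
    a=a+(np.pi if SG[0]<0 else 0)
    c,s=np.cos(a),np.sin(a); x=np.array([c,s,0]); z=np.array([0,0,-1.]); return Ro.from_matrix(np.c_[x,np.cross(z,x),z]).as_rotvec()
E
python3 - <<'E'
from h import *
SP=(561.65,-259.14,np.radians(9.37)); N=(590.6,77.6)
g=lambda c,a,L=110:np.array([c[0]-L*np.cos(a),c[1]-L*np.sin(a)])
for sg in (1,-1):
    SG[0]=sg
    def t(p,z,a):
        q=solve_ik([*p,z],ori(a)); print(sg,np.round(p,1),z,np.degrees(a).round(),None if q is None else np.round(q,2))
    t(g(SP,SP[2]),3,SP[2]); t(g(SP,SP[2]),150,SP[2])
    for a in (-45,-20,0,20,40): t(g(N,np.radians(a)),92,np.radians(a)); 
    t(g(N,0),180,0.)
E
```

```text
1 [ 453.1 -277. ] 3 9.0 [-0.24  0.9   1.    2.02 -1.05  0.86 -0.03]
1 [ 453.1 -277. ] 150 9.0 [-0.11  0.45  0.76  1.95 -0.4   0.89 -0.55]
1 [512.8 155.4] 92 -45.0 [-1.16  0.78  1.13  1.98 -0.87  0.98 -1.95]
1 [487.2 115.2] 92 -20.0 [-0.52  0.41  0.28  2.05 -0.18  0.7  -2.05]
1 [480.6  77.6] 92 0.0 [-0.42  0.39  0.24  2.08 -0.14  0.69 -1.65]
1 [487.2  40. ] 92 20.0 [-0.29  0.39  0.19  2.08 -0.11  0.69 -1.26]
1 [506.3   6.9] 92 40.0 [-0.21  0.41  0.17  2.03 -0.1   0.7  -0.85]
1 [480.6  77.6] 180 0.0 [-0.42  0.25  0.23  2.02 -0.07  0.88 -1.72]
-1 [ 453.1 -277. ] 3 9.0 [ 0.51  0.6  -0.02  1.99  0.02  0.55  2.21]
-1 [ 453.1 -277. ] 150 9.0 [ 0.19  0.37  0.37  1.95 -0.18  0.85  2.39]
-1 [512.8 155.4] 92 -45.0 [-0.18  0.46 -0.2   1.95  0.13  0.74  0.33]
-1 [487.2 115.2] 92 -20.0 [-0.09  0.41 -0.24  2.04  0.14  0.71  0.81]
-1 [480.6  77.6] 92 0.0 [ 0.01  0.4  -0.27  2.07  0.16  0.7   1.21]
-1 [487.2  40. ] 92 20.0 [ 0.12  0.4  -0.3   2.06  0.18  0.7   1.62]
-1 [506.3   6.9] 92 40.0 [ 0.21  0.43 -0.33  2.02  0.21  0.72  2.02]
-1 [480.6  77.6] 180 0.0 [-0.    0.25 -0.24  2.01  0.08  0.89  1.28]
```

```bash
cat >> h.py <<'E'
SG[0]=-1
def gp(c,a,L=110): return np.array([c[0]-L*np.cos(a),c[1]-L*np.sin(a)])
def st(tag=""):
    s=get_state(); print(tag,"t%.2f"%s["time_s"],"pos",s["position"].round(1),"F",s["wrist_force"].round(1),"M",s["torque"].round(2),"w%.1f"%s["grip_width"],"q7 %.2f"%s["qpos"][6]); return s
E
python3 - <<'E'
from h import *
SP=(561.65,-259.14); a=np.radians(9.37); p=gp(SP,a)
st(); reach([*p,120],ori(a)); st("hover"); gripper_to(45); st()
line_to([*p,25],ori(a),vel=150); st("low")
line_to([*p,3.5],ori(a),vel=60); st("down")
gripper_to(5,squeeze=100); st("grip")
img,_=grab_frame("side"); cv2.imwrite("pics/s1.png",img)
E
```

```text
t0.50 pos [252.4 599.  231.3] F [ 0.1 -0.3 -0.6] M [-0.02  0.03 -0.02] w85.8 q7 -0.21
hover t3.67 pos [ 453.7 -276.3  120. ] F [ 0.1  0.9 -0.3] M [ 0.02 -0.03 -0.01] w85.8 q7 2.39
 t4.14 pos [ 453.2 -277.   120. ] F [-0.1 -0.5 -0. ] M [0.06 0.03 0.02] w44.9 q7 2.39
low t4.92 pos [ 453.5 -277.5   25.5] F [ 0.2  0.2 -0.2] M [0.02 0.01 0.03] w45.7 q7 2.45
down t5.43 pos [ 452.7 -276.9    3.1] F [0.2 0.1 0.4] M [-0.04 -0.    0.04] w44.7 q7 2.46
grip t5.83 pos [ 453.3 -277.1    4.1] F [0.  1.3 5.1] M [0.22 0.28 0.13] w11.3 q7 2.46
```

View pics/s1.png

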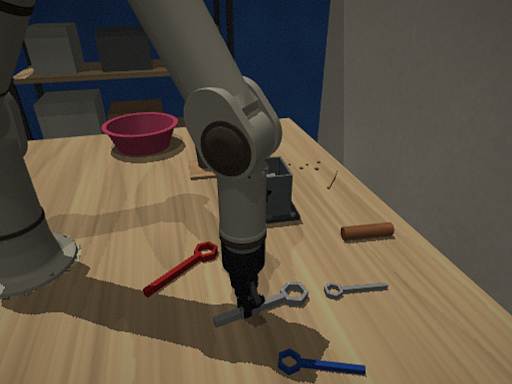

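The side view shows the fingers closed on the grey handle at about (250,302). I'll lift it and check how it sits in the grip.

```bash
python3 - <<'E'
from h import *
SP=(561.65,-259.14); a=np.radians(9.37); p=gp(SP,a)
line_to([*p,30],ori(a),vel=60); st("lift"); sleep(0.2); st("lift")
img,_=grab_frame("side"); cv2.imwrite("pics/s2.png",cv2.resize(img[220:350,180:340],None,fx=4,fy=4))
img,d=grab_frame("top"); cv2.imwrite("pics/t2.png",cv2.resize(img[160:270,310:430],None,fx=5,fy=5)); X=cloud("top",d)
P=X[176:215,335:385].reshape(-1,3); P=P[(P[:,2]>15)&(P[:,2]<90)]; print(np.median(P,0), np.percentile(P,[5,95],axis=0))
E
```

```text
lift t6.47 pos [ 453.2 -277.    30.2] F [-0.   0.3 -3.2] M [-0.01  0.18  0.01] w11.5 q7 2.45
lift t6.67 pos [ 452.8 -276.8   29.6] F [-0.3  0.3 -3.3] M [-0.05  0.21  0.01] w11.4 q7 2.45
[ 549.07201402 -259.73949128   42.01611249] [[ 511.82704053 -278.54026139   29.54304969]
 [ 581.72831485 -234.18492152   45.04208575]]
```

View pics/s2.png

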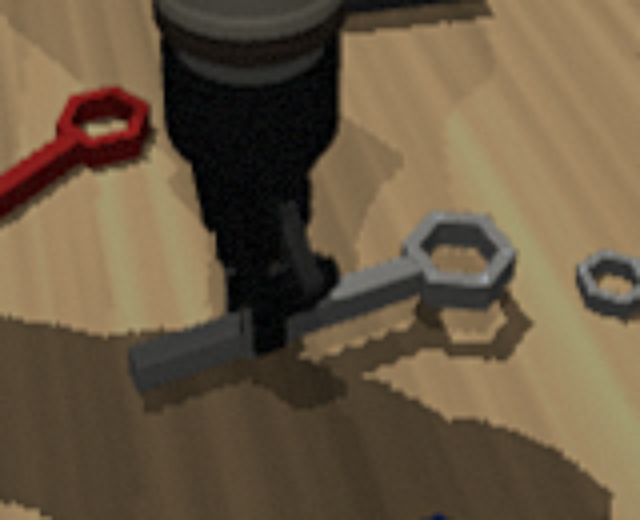

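View pics/t2.png

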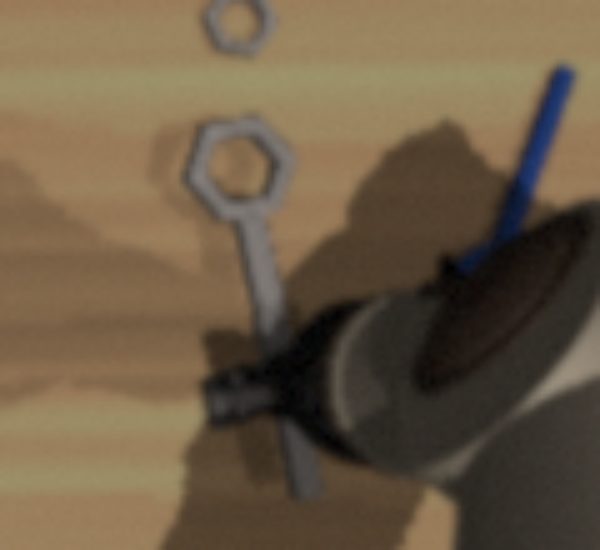

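```bash
python3 - <<'E'
from h import *
SP=(561.65,-259.14); a=np.radians(9.37); p=gp(SP,a)
line_to([*p,160],ori(a),vel=250); st()
N=(590.6,77.6); b=np.radians(6.5); p=gp(N,b)
reach([*p,160],ori(b)); sleep(.15); st("hover")
img,d=grab_frame("top"); cv2.imwrite("pics/t3.png",img); np.save("pics/t3.npy",d); cv2.imwrite("pics/t3c.png",cv2.resize(img[130:240,180:290],None,fx=5,fy=5))
E
```

```text
t7.44 pos [ 452.4 -276.4  159.2] F [-0.4 -0.3 -4.4] M [ 0.04  0.26 -0.01] w11.3 q7 2.37
hover t8.88 pos [481.5  63.5 159.9] F [-0.4 -0.3 -3.3] M [-0.   0.2 -0. ] w11.2 q7 1.57
```

View pics/t3c.png

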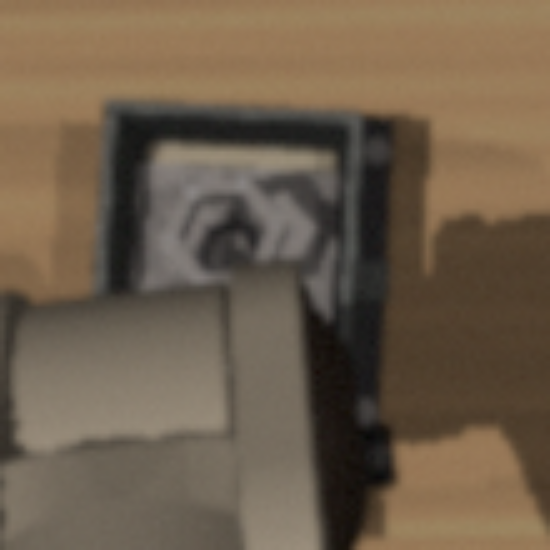

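```bash
cat >> h.py <<'E'
def favg(n=5):
    F=[];M=[]
    for _ in range(n):
        s=get_state(); F.append(s["wrist_force"]); M.append(s["torque"]); sleep(0.02)
    return np.mean(F,0),np.mean(M,0),s
def T_nut(N,F,M,s):  # torque the tool applies on the nut, clockwise positive, N m
    r=(s["position"][:2]-np.array(N))/1000
    return (M[2]+r[0]*F[1]-r[1]*F[0])   # reaction ccw on the tool = cw torque applied
def down(N,a,zs,lim=12,vel=60,L=110):
    p=gp(N,a,L)
    for z in zs:
        line_to([*p,z],ori(a),vel=vel); F,M,s=favg(3)
        print("z%.1f"%z,"act",s["position"].round(1),"F",F.round(1),"M",M.round(2),"t%.1f"%s["time_s"])
        if F[2]>lim: print("stopped"); return False
    return True
E
python3 - <<'E'
from h import *
N=(590.6,77.6); b=np.radians(6.5); p=gp(N,b)
line_to([*p,116],ori(b),vel=150)
down(N,b,[109,106,104,102,100,97,94.5,93])
E
```

```text
z109.0 act [481.6  65.2 109.4] F [ 0.1  0.1 -3.5] M [-0.    0.22  0.  ] t9.7
z106.0 act [481.3  65.2 106. ] F [-0.3  0.2 -4.1] M [-0.01  0.19  0.01] t10.0
z104.0 act [481.3  65.2 103.9] F [ 0.5  0.2 -4.7] M [-0.05  0.19 -0.02] t10.3
z102.0 act [481.3  65.1 101.9] F [ 0.5  0.3 -4.3] M [-0.04  0.12  0.03] t10.6
z100.0 act [481.3  65.1  99.9] F [ 0.2 -0.3 -4. ] M [-0.05  0.12  0.02] t10.9
z97.0 act [481.3  65.2  96.9] F [ 0.5 -0.1 -4.2] M [-0.02  0.08  0.03] t11.2
z94.5 act [481.3  65.1  94.4] F [ 0.6 -0.1 -4.2] M [-0.01  0.06  0.01] t11.5
z93.0 act [481.4  65.2  93.1] F [-0.4  0.3 -2.6] M [-0.02  0.05 -0.01] t11.8
```

```bash
cat >> h.py <<'E'
def turn(N,degs,z,L=110,vel=50,tmax=0.6,n=3,quiet=False):
    Ts=[]
    for d in degs:
        a=np.radians(d); line_to([*gp(N,a,L),z],ori(a),vel=vel); F,M,s=favg(n); T=T_nut(N,F,M,s); Ts.append(T)
        if not quiet: print("%.1f"%d,"pos",s["position"].round(1),"F",F.round(1),"M",M.round(2),"T %.2f"%T,"t%.1f"%s["time_s"])
        if T>tmax or np.linalg.norm(F)>25: print("limit at",d); return d,Ts
    return None,Ts
E
python3 - <<'E'
from h import *
N=(590.6,77.6)
turn(N,[6.5,3,0,-3,-6,-9],92.6)
E
```

```text
6.5 pos [481.4  65.2  93. ] F [-2.3  0.2  4.1] M [-0.06  0.44 -0.02] T -0.08 t12.1
3.0 pos [481.4  72.3  92.9] F [-0.2  1.1  3.8] M [0.25 0.04 0.01] T -0.12 t12.4
0.0 pos [481.3  77.9  92.9] F [-0.2  1.2  4.5] M [ 0.3  -0.16 -0.06] T -0.19 t12.7
-3.0 pos [481.6  83.5  92.9] F [1.9 1.3 3.5] M [ 0.25 -0.48 -0.04] T -0.18 t13.0
-6.0 pos [482.   89.1  92.9] F [2.5 0.3 4. ] M [ 0.09 -0.7  -0.01] T -0.07 t13.4
-9.0 pos [482.7  94.8  92.8] F [3.8 0.8 3.7] M [ 0.04 -0.93  0.01] T -0.14 t13.7
```

```bash
python3 - <<'E'
from h import *
for n in("top","side"):
    i,d=grab_frame(n); np.save(f"pics/{n}4.npy",d); cv2.imwrite(f"pics/{n}4.png",i)
    c=i[130:240,180:290] if n=="top" else i[145:235,210:320]
    cv2.imwrite(f"pics/{n}4c.png",cv2.convertScaleAbs(cv2.resize(c,None,fx=5,fy=5,interpolation=2),alpha=1.8))
E
```

```text
(no output)
```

View pics/top4c.png

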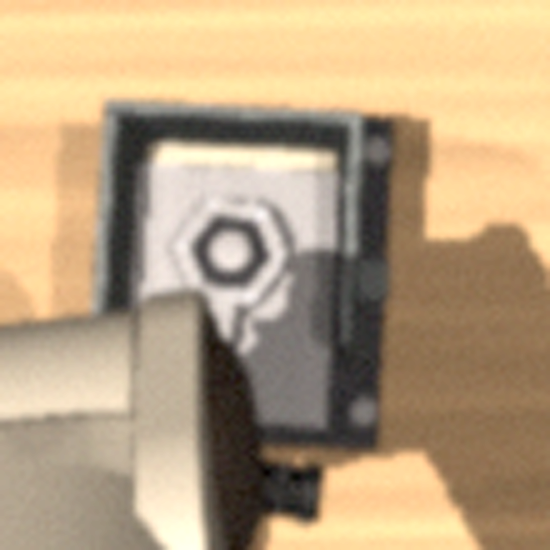

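View pics/side4c.png

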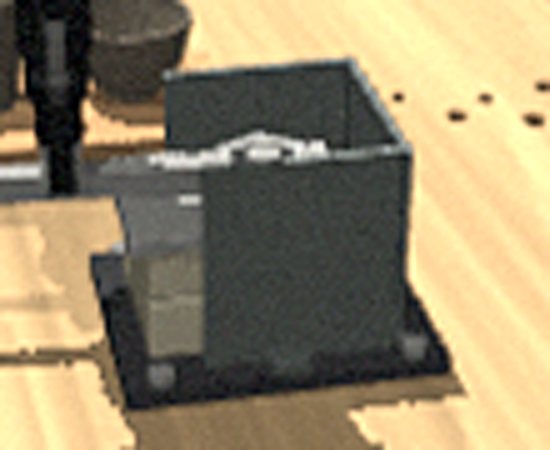

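```bash
python3 - <<'E'
from fit import *
d=np.load("pics/top4.npy"); X=cloud("top",d); p=cv2.imread("pics/top4.png").astype(float).mean(-1)
f=lambda x,y:(np.hypot(X[...,0]-x,X[...,1]-y))
r=f(591,77.6); ang=np.degrees(np.arctan2(X[...,1]-77.6,X[...,0]-591))
m=(r>19)&(r<24)
for a0 in range(-180,180,45):
    k=m&(ang>=a0)&(ang<a0+45); print(a0,k.sum(),np.median(X[k][:,2]).round(1))
k=(X[...,2]>112)&(r<13); print("stud/nut z",np.median(X[r<8][:,2]))
k=(X[...,0]<555)&(X[...,0]>520)&(abs(X[...,1]-(77.6+ (591-X[...,0])*np.tan(np.radians(9))))<5); print("handle",np.median(X[k][:,2]),k.sum())
k=(X[...,0]<555)&(X[...,0]>520)&(abs(X[...,1]-50)<12);print("plate",np.median(X[k][:,2]))
E
```

```text
-180 15 107.0
-135 15 107.0
-90 15 107.4
-45 14 107.0
0 15 106.9
45 16 106.7
90 14 106.9
135 12 106.4
stud/nut z 110.10486944334373
handle 463.531889310893 18
plate 89.69411186928666
```

```bash
python3 - <<'E'
from h import *
N=(590.6,77.6)
turn(N,[-9,-11,-13,-15,-17,-20],93.2)
E
```

```text
-9.0 pos [482.6  94.4  92.9] F [ 6.8 -0.5 -1.3] M [-0.08 -1.49  0.19] T 0.14 t14.1
-11.0 pos [483.2  98.3  92.9] F [ 6.7 -0.4 -0.9] M [-0.05 -1.51  0.17] T 0.08 t14.4
-13.0 pos [484.  102.   92.9] F [ 6.6 -0.3 -1.9] M [-0.06 -1.48  0.19] T 0.06 t14.7
-15.0 pos [484.9 105.7  92.9] F [ 6.   0.1 -1.3] M [-0.09 -1.46  0.22] T 0.04 t15.0
-17.0 pos [485.9 109.3  92.9] F [ 6.4 -0.6 -0.7] M [-0.1  -1.45  0.25] T 0.11 t15.3
-20.0 pos [487.7 114.9  92.8] F [ 6.1 -0.  -0.7] M [-0.05 -1.41  0.22] T 0.00 t15.6
```

```bash
python3 - <<'E'
from h import *
N=(590.6,77.6)
for d in (-24,-28,-32,-36,-41):
    a=np.radians(d); line_to([*gp(N,a,109),93.2],ori(a),vel=60)
    ex=0; S=[get_state() for _ in range(3)]; F=np.mean([s["wrist_force"] for s in S],0); M=np.mean([s["torque"] for s in S],0); s=S[-1]
    e=s["position"]-np.array([*gp(N,a,109),93.2]); t=np.array([-np.sin(a),np.cos(a)]); rr=np.array([np.cos(a),np.sin(a)])
    print(d,"err tan %.2f rad %.2f"%(e[:2]@t,e[:2]@rr),"Ft %.1f Fr %.1f Fz %.1f"%(F[:2]@t,F[:2]@rr,F[2]),"Mz %.2f"%M[2],"T %.2f"%T_nut(N,F,M,s),"t%.2f"%s["time_s"])
for k in range(4): sleep(.1); F,M,s=favg(3); print(F.round(1),M.round(2),"T %.2f"%T_nut(N,F,M,s))
i,d=grab_frame("top"); cv2.imwrite("pics/t5c.png",cv2.convertScaleAbs(cv2.resize(i[130:240,180:290],None,fx=5,fy=5,interpolation=2),alpha=1.8))
E
```

```text
-24 err tan -0.12 rad -0.37 Ft 2.7 Fr 3.0 Fz -0.0 Mz 0.21 T -0.08 t15.88
-28 err tan -0.31 rad -0.41 Ft 3.1 Fr 3.0 Fz -0.9 Mz 0.23 T -0.11 t16.16
-32 err tan -0.46 rad -0.47 Ft 2.6 Fr 2.2 Fz -0.8 Mz 0.29 T 0.00 t16.43
-36 err tan -0.54 rad -0.46 Ft 3.3 Fr 1.7 Fz -1.8 Mz 0.29 T -0.06 t16.71
-41 err tan -0.54 rad -0.48 Ft 3.7 Fr 0.1 Fz -1.5 Mz 0.34 T -0.06 t17.02
[ 1.7  2.8 -2.7] [ 0.6  -0.47  0.38] T 0.03
[ 1.2  2.7 -2.4] [ 0.62 -0.34  0.38] T 0.08
[ 1.1  2.9 -2.3] [ 0.64 -0.2   0.34] T 0.02
[ 0.4  3.7 -2.1] [ 0.71 -0.09  0.34] T 0.01
```

View pics/t5c.png

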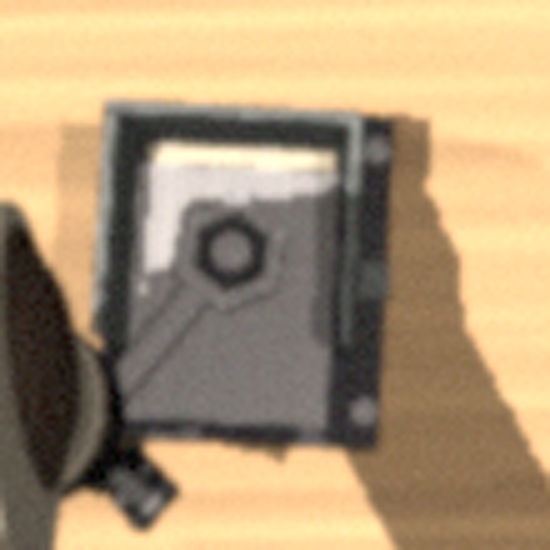

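```bash
python3 - <<'E'
from h import *
N=(591.2,78.4); L=109
for d in (-37,-33):
    a=np.radians(d); line_to([*gp(N,a,L),93.2],ori(a),vel=60)
F,M,s=favg(2); print(F.round(1),M.round(2))
line_to([*gp(N,a,L),113],ori(a),vel=80); st("lifted")
for d in (-18,-3,12,27):
    a=np.radians(d); line_to([*gp(N,a,L),113],ori(a),vel=120)
sleep(.1); st("swung")
ims=[grab_frame("top")[0].astype(float) for _ in range(3)]; p=np.mean(ims,0); np.save("pics/t6.npy",p)
cv2.imwrite("pics/t6c.png",cv2.convertScaleAbs(cv2.resize(p[130:240,180:290].astype(np.uint8),None,fx=5,fy=5,interpolation=2),alpha=1.8))
E
```

```text
[-0.2  0.1 -2.7] [ 0.02  0.2  -0.06]
lifted t18.63 pos [500.3 138.  113.6] F [-0.2 -0.6 -3.9] M [ 0.09  0.15 -0.01] w11.0 q7 0.86
swung t20.37 pos [493.8  30.6 112.9] F [ 0.1  0.4 -4.8] M [-0.14  0.24 -0.01] w11.2 q7 2.01
```

View pics/t6c.png

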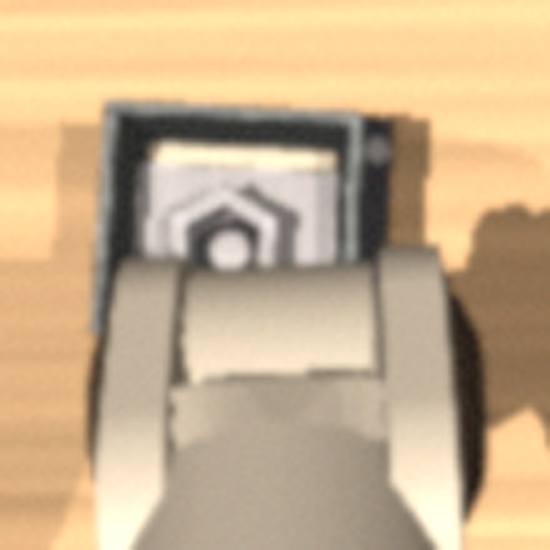

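The ring is raised at about (229,178), with the nut visible inside it. Forces went to zero after I corrected the nut centre, so I'll reseat by feel.

```bash
python3 - <<'E'
from h import *
N=(591.2,78.4); L=109
ok=down(N,np.radians(27),[106,103.5,100,96.5,93],L=L,lim=6,vel=70)
E
```

```text
z106.0 act [493.6  29.  105.5] F [ 0.2 -0.5 -4.1] M [-0.1   0.17  0.01] t20.8
z103.5 act [494.   28.8 103.4] F [ 0.6 -0.6 -4.3] M [-0.13  0.19  0.01] t21.1
z100.0 act [493.9  28.8  99.8] F [-0.4 -0.7 -4. ] M [-0.18  0.25 -0.02] t21.4
z96.5 act [493.9  28.8  96.3] F [-0.5 -0.4 -4.1] M [-0.25  0.3  -0.04] t21.7
z93.0 act [494.1  28.8  93. ] F [-0.8 -1.2 -2.8] M [-0.3   0.31 -0.06] t22.0
```

```bash
cat >> h.py <<'E'
def stroke(N,degs,z,L=109,vel=60,tmax=0.55,ftmax=9,every=1,n=3,settle=0):
    for k,d in enumerate(degs):
        a=np.radians(d); g=np.array([*gp(N,a,L),z]); line_to(g,ori(a),vel=vel)
        if settle: sleep(settle)
        S=[get_state()]
        for _ in range(n-1): sleep(0.01); S.append(get_state())
        F=np.mean([s["wrist_force"] for s in S],0); M=np.mean([s["torque"] for s in S],0); pos=np.mean([s["position"] for s in S],0)
        e=pos-g; t=np.array([-np.sin(a),np.cos(a)]); rr=np.array([np.cos(a),np.sin(a)])
        T=M[2]+((pos[0]-N[0])*F[1]-(pos[1]-N[1])*F[0])/1000
        hit=T>tmax
        if k%every==0 or hit: print("%.1f"%d,"err t %.2f r %.2f"%(e[:2]@t,e[:2]@rr),"Ft %.1f Fr %.1f Fz %.1f"%(F[:2]@t,F[:2]@rr,F[2]),"Mz %.2f T %.2f"%(M[2],T),"t%.2f"%S[-1]["time_s"])
        if hit: print("HIT"); return d
E
python3 - <<'E'
from h import *
N=(591.2,78.4)
stroke(N,[22,17,12,8,4,0,-4,-8,-12,-16],93.0)
E
```

```text
22.0 err t -0.27 r -0.58 Ft -1.2 Fr -3.3 Fz -1.8 Mz -0.12 T 0.01 t22.34
17.0 err t -0.33 r -0.67 Ft -1.1 Fr -5.0 Fz -2.0 Mz -0.20 T -0.08 t22.67
12.0 err t -0.28 r -0.61 Ft -1.2 Fr -4.2 Fz -1.5 Mz -0.20 T -0.07 t22.99
8.0 err t -0.31 r -0.58 Ft -1.5 Fr -5.1 Fz -1.5 Mz -0.21 T -0.04 t23.28
4.0 err t -0.31 r -0.51 Ft -2.1 Fr -4.9 Fz -1.8 Mz -0.20 T 0.03 t23.57
0.0 err t -0.30 r -0.49 Ft -2.5 Fr -5.0 Fz -2.3 Mz -0.25 T 0.02 t23.87
-4.0 err t -0.28 r -0.47 Ft -1.9 Fr -4.4 Fz -2.5 Mz -0.26 T -0.06 t24.16
-8.0 err t -0.24 r -0.42 Ft -2.5 Fr -4.5 Fz -2.6 Mz -0.25 T 0.03 t24.45
-12.0 err t -0.26 r -0.40 Ft -1.8 Fr -4.0 Fz -2.4 Mz -0.28 T -0.09 t24.74
-16.0 err t -0.23 r -0.38 Ft -2.7 Fr -4.4 Fz -3.3 Mz -0.30 T -0.01 t25.03
```

```bash
python3 - <<'E'
from h import *
D=[grab_frame("top") for _ in range(2)]
i=D[0][0]; d=np.mean([x[1] for x in D],0); d0=np.load("pics/top0.npy"); d4=np.load("pics/top4.npy")
cv2.imwrite("pics/t7c.png",cv2.convertScaleAbs(cv2.resize(i[130:240,180:290],None,fx=5,fy=5,interpolation=2),alpha=1.8))
for nm,q in (("0",d0),("4",d4),("7",d)):
    X=cloud("top",q)
    R=X[...,2][172:200,236:243]; T=X[...,2][100:140,200:260]; B=X[...,2][163:169,212:240]
    S=X[...,2][179:184,224:229]
    g=lambda a:a[(a>80)&(a<94)]
    print(nm,"plate R",g(R).mean().round(2),g(R).size,"B",g(B).mean().round(2),"stud",S.mean().round(2),"table",T.mean().round(2))
E
```

```text
0 plate R 89.15 196 B 88.76 stud 110.54 table 3.55
4 plate R 89.1 188 B 88.58 stud 109.04 table 3.93
7 plate R 88.59 186 B 87.93 stud 110.24 table 4.15
```

View pics/t7c.png

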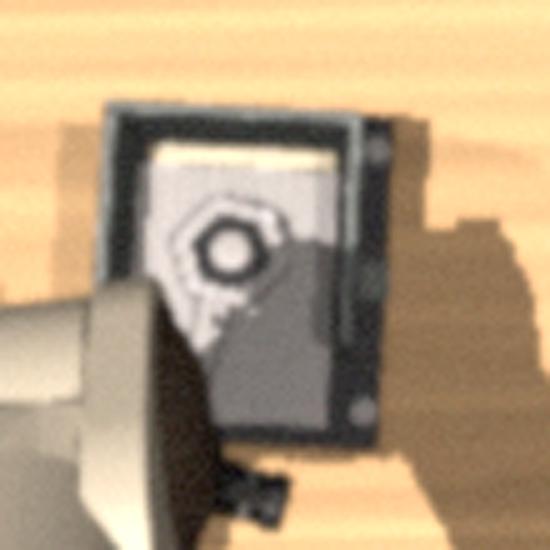

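```bash
cat >> h.py <<'E'
def fine(N,d0,d1,z,step=0.3,L=109.3,vel=15,thr=0.3,every=8,budget=20):
    t0=get_state()["time_s"]; d=d0; k=0
    def rd(n):
        S=[get_state()]
        for _ in range(n-1): sleep(0.01); S.append(get_state())
        F=np.mean([s["wrist_force"] for s in S],0); M=np.mean([s["torque"] for s in S],0); pos=np.mean([s["position"] for s in S],0)
        return M[2]+((pos[0]-N[0])*F[1]-(pos[1]-N[1])*F[0])/1000,F,M,pos,S[-1]["time_s"]
    while d>d1:
        d-=step; a=np.radians(d); line_to([*gp(N,a,L),z],ori(a),vel=vel); T,F,M,pos,t=rd(2); k+=1
        if k%every==0: print("%.2f T %.2f F"%(d,T),F.round(1),"Mz %.2f t%.2f"%(M[2],t))
        if T>thr:
            T2,F,M,pos,t=rd(6); print(" ? %.2f T %.2f -> %.2f F"%(d,T,T2),F.round(1),"Mz %.2f t%.2f"%(M[2],t))
            if T2>thr: return d,T2
        if t-t0>budget: print("budget"); break
    return d,None
E
python3 - <<'E'
from h import *
print(fine((591.2,78.2),-16,-24,92.9,every=3))
E
```

```text
-16.90 T 0.25 F [-4.8 -1.1 -2.8] Mz -0.02 t25.91
 ? -17.20 T 0.34 -> 0.29 F [-5.  -1.5 -2.9] Mz -0.03 t26.21
 ? -17.50 T 0.33 -> 0.28 F [-4.6 -1.5 -2.9] Mz -0.03 t26.51
-17.80 T 0.31 F [-5.  -1.8 -3. ] Mz -0.04 t26.77
 ? -17.80 T 0.31 -> 0.28 F [-4.9 -1.8 -3.1] Mz -0.07 t26.81
-18.70 T 0.24 F [-4.9 -1.  -3. ] Mz -0.04 t27.58
 ? -19.00 T 0.32 -> 0.31 F [-5.2 -1.6 -3.1] Mz -0.03 t27.88
(-19.000000000000007, np.float64(0.3142082409778915))
```

```bash
python3 - <<'E'
from h import *
N=(591.2,78.2); L=109.3
def rd(tag):
    F,M,s=favg(4); print(tag,"T %.3f"%T_nut(N,F,M,s),s["time_s"],s["position"].round(2))
rd("0")
for d in (-18.7,-18.4,-18.1):
    a=np.radians(d); t0=get_state()["time_s"]; line_to([*gp(N,a,L),92.9],ori(a),vel=100); print(get_state()["time_s"]-t0); rd(d)
E
```

```text
0 T 0.287 27.9333 [487.68 113.6   92.82]
0.25
-18.7 T 0.149 28.25 [487.59 113.32  92.87]
0.25
-18.4 T -0.037 28.5667 [487.47 112.92  92.92]
0.25
-18.1 T -0.005 28.8833 [487.32 112.39  92.94]
```

```bash
python3 - <<'E'
from h import *
print(fine((591.2,78.2),-18.1,-41,92.8,step=0.9,vel=20,thr=0.43,every=4))
E
```

```text
-21.70 T 0.20 F [-5.4 -0.4 -2.8] Mz -0.06 t29.93
-25.30 T 0.14 F [-4.5  0.1 -2.8] Mz -0.06 t30.97
-28.90 T 0.22 F [-5.5 -0.1 -2.9] Mz -0.08 t32.00
-32.50 T 0.13 F [-4.8  0.7 -2.9] Mz -0.09 t33.03
-36.10 T 0.19 F [-5.3  0.7 -3. ] Mz -0.09 t34.07
-39.70 T 0.13 F [-4.9  0.9 -3.2] Mz -0.14 t35.10
(-41.499999999999964, None)
```

```bash
python3 - <<'E'
from h import *
N=(591.2,78.2); L=109.1
a=np.radians(-33.5); line_to([*gp(N,a,L),92.8],ori(a),vel=60)
line_to([*gp(N,a,L),113],ori(a),vel=90); st("lifted")
for d in (-18,-3,12,27):
    a=np.radians(d); line_to([*gp(N,a,L),113],ori(a),vel=120)
st("swung")
if down(N,a,[105.5,102,97,93,92.5],L=L,lim=6,vel=80):
    for d in (24,21):
        a=np.radians(d); line_to([*gp(N,a,L),92.5],ori(a),vel=40)
    print(fine(N,21,16,92.5,step=0.9,L=L,vel=20,thr=0.43,every=1))
E
```

```text
lifted t36.39 pos [501.9 138.8 113.9] F [-0.3  0.5 -3.8] M [0.1  0.2  0.02] w11.1 q7 0.87
swung t38.03 pos [494.1  29.8 112.9] F [-0.7  0.  -4.2] M [-0.11  0.18  0.03] w11.0 q7 2.02
z105.5 act [493.3  29.6 105. ] F [-0.  -0.3 -4.1] M [-0.11  0.18 -0.  ] t38.3
z102.0 act [494.6  29.1 102.4] F [-0.4  1.1  0.2] M [ 0.25 -0.02  0.1 ] t38.6
z97.0 act [494.8  28.8  97.8] F [-3.4  0.2  6.3] M [0.36 0.01 0.12] t38.9
stopped
```

```bash
python3 - <<'E'
from h import *
N=(591.2,78.4); L=109.6
a=np.radians(27); line_to([*gp(N,a,L),98.5],ori(a),vel=40); F,M,s=favg(3); print(F.round(1),M.round(2),s["position"].round(1))
a=np.radians(29.5); line_to([*gp(N,a,L),98.5],ori(a),vel=40); F,M,s=favg(3); print(F.round(1),M.round(2),s["position"].round(1))
down(N,a,[96.5,94,92.5],L=L,lim=6,vel=40)
E
```

```text
[0.4 0.9 2.1] [ 0.4  -0.51  0.05] [494.6  28.9  99. ]
[0.8 1.1 3.5] [ 0.6  -0.57  0.14] [496.3  24.9  98.7]
z96.5 act [496.3  24.8  97. ] F [-1.4  1.2  8.1] M [ 0.76 -0.55  0.17] t39.8
stopped
```

```bash
python3 - <<'E'
from h import *
N=(591.2,78.4); L=109.2
a=np.radians(29.5); line_to([*gp(N,a,L),115],ori(a),vel=90)
for d in (14,-2):
    a=np.radians(d); line_to([*gp(N,a,L),115],ori(a),vel=120)
s=st()
D=[grab_frame("top") for _ in range(3)]; p=np.mean([x[0].astype(float) for x in D],0); d=np.mean([x[1] for x in D],0); np.save("pics/t8.npy",p)
cv2.imwrite("pics/t8c.png",cv2.convertScaleAbs(cv2.resize(p[155:210,200:255].astype(np.uint8),None,fx=10,fy=10,interpolation=2),alpha=1.8))
X=cloud("top",d); r=np.hypot(X[...,0]-591,X[...,1]-78); ang=np.degrees(np.arctan2(X[...,1]-78,X[...,0]-591)); m=(r>18)&(r<25)&(X[...,2]>110)
for a0 in range(-180,180,45):
    k=m&(ang>=a0)&(ang<a0+45); print(a0,k.sum(),np.median(X[k][:,2]).round(1) if k.any() else None)
E
```

```text
t41.06 pos [482.1  81.3 114.8] F [ 0.9 -0.1 -4.5] M [-0.02  0.17  0.02] w11.5 q7 1.46
-180 9 130.4
-135 20 130.2
-90 20 130.8
-45 22 130.4
0 21 131.0
45 21 130.8
90 23 130.6
135 9 130.5
```

View pics/t8c.png

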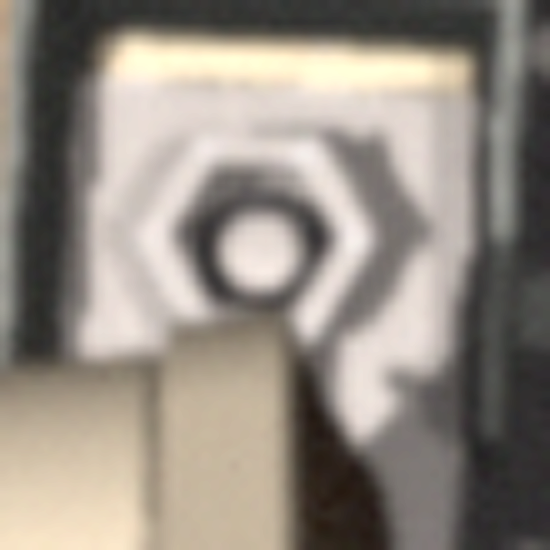

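```bash
cat > a.py <<'E'
from h import *
from nutfit import nutfit
N=(591.2,78.4); L=109.2; a=np.radians(-2)
line_to([*gp(N,a,L),150],ori(a),vel=150)
p=gp(N,a,L); line_to([p[0],p[1]-150,150],ori(a),vel=300); st()
D=[grab_frame("top") for _ in range(4)]; p=np.mean([x[0].astype(float) for x in D],0); d=np.mean([x[1] for x in D],0); np.save("pics/t9.npy",p)
cv2.imwrite("pics/t9c.png",cv2.convertScaleAbs(cv2.resize(p[155:210,200:255].astype(np.uint8),None,fx=10,fy=10,interpolation=2),alpha=1.8))
X=cloud("top",d); q=X[...,2][172:200,236:243]; print("plate",q[(q>80)&(q<94)].mean())
print(nutfit(p,96.2)[:,:].round(1))
E
python3 a.py
```

```text
t42.24 pos [481.  -68.6 148.9] F [-0.8  0.9 -4.7] M [0.08 0.26 0.07] w11.3 q7 1.76
plate 88.31200743808999
[[4.41917e+04 0.00000e+00 5.90300e+02 7.74000e+01]
 [4.29419e+04 4.00000e+00 5.90300e+02 7.74000e+01]
 [4.12827e+04 8.00000e+00 5.90300e+02 7.72000e+01]
 [3.88622e+04 1.20000e+01 5.90400e+02 7.73000e+01]
 [3.60389e+04 1.60000e+01 5.90400e+02 7.74000e+01]
 [3.34965e+04 2.00000e+01 5.90300e+02 7.73000e+01]
 [3.24796e+04 2.40000e+01 5.90500e+02 7.73000e+01]
 [3.16193e+04 2.80000e+01 5.90400e+02 7.74000e+01]
 [3.24901e+04 3.20000e+01 5.90300e+02 7.73000e+01]
 [3.43694e+04 3.60000e+01 5.90400e+02 7.73000e+01]
 [3.73384e+04 4.00000e+01 5.90300e+02 7.73000e+01]
 [3.98177e+04 4.40000e+01 5.90300e+02 7.72000e+01]
 [4.19703e+04 4.80000e+01 5.90300e+02 7.73000e+01]
 [4.35575e+04 5.20000e+01 5.90200e+02 7.73000e+01]
 [4.47365e+04 5.60000e+01 5.90200e+02 7.73000e+01]]
```

View pics/t9c.png

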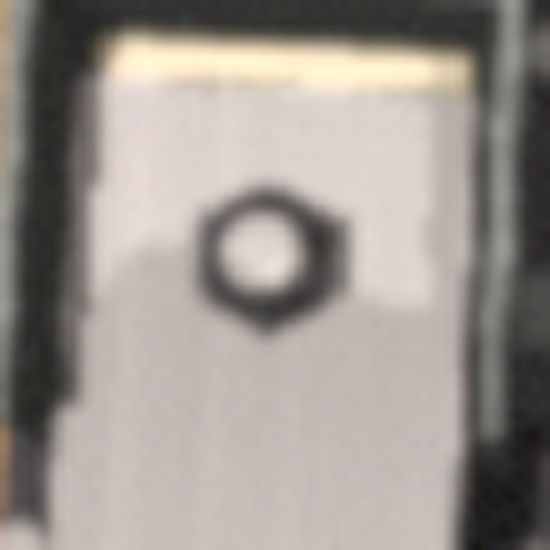

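```bash
cat > b.py <<'E'
from fit import *
D=[grab_frame(n)[0] for n in ("side",)]
cv2.imwrite("pics/s9.png",D[0])
p=np.load("pics/t9.npy"); pos=get_state()["position"]; print(pos)
u,v=w2px("top",[pos[0]+109,pos[1]-4,165]); print(u,v); u,v=int(u),int(v)
cv2.imwrite("pics/r9.png",cv2.convertScaleAbs(cv2.resize(p[v-30:v+45,u-35:u+35].astype(np.uint8),None,fx=8,fy=8,interpolation=2),alpha=1.5))
u,v=w2px("side",[pos[0]+60,pos[1]-4,155]); u,v=int(u),int(v)
cv2.imwrite("pics/s9c.png",cv2.convertScaleAbs(cv2.resize(D[0][v-60:v+60,u-70:u+70],None,fx=5,fy=5,interpolation=2),alpha=1.5))
E
python3 b.py
```

```text
[481.9693101  -66.51672746 149.68556753]
289.3237870810572 175.30420844442958
```

View pics/r9.png

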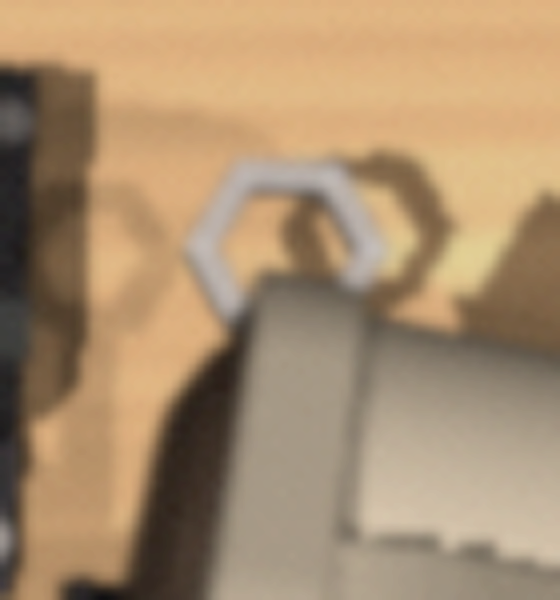

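View pics/s9c.png

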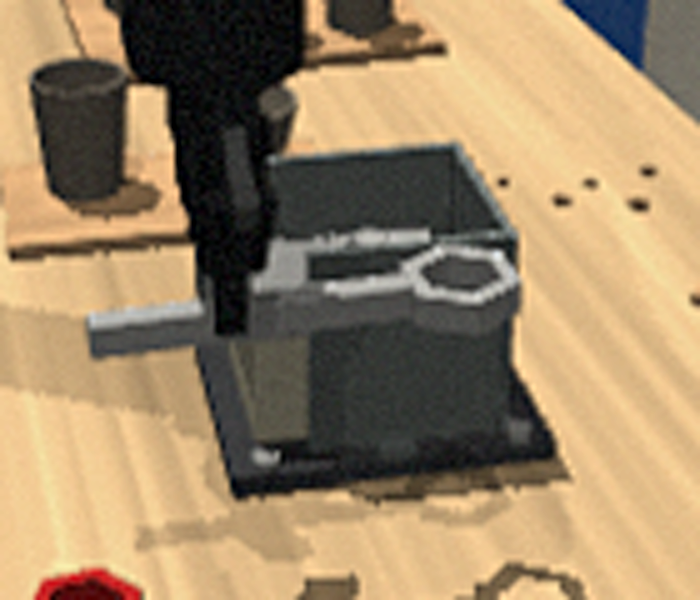

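```bash
cat > c.py <<'E'
from fit import *
p=np.load("pics/t9.npy"); pos=np.array([482.0,-66.5+0,149.7])
box=(262,315,160,178)
b=p[box[2]:box[3],box[0]:box[1]]; r=(b[...,2]-b[...,0])/(b.max(-1)+1)
print(np.percentile(r,[2,20,50,90]).round(2))
lo,hi=np.percentile(r,3),np.percentile(r,75); M=np.clip((r-hi)/(lo-hi),0,1)
# mask dark shadows ok (ratio). right region press excluded by box
def cost(q,z0): return ((render("top",box,(q[0],q[1],q[2]/50),z0=z0,parts=(OUT,))-M)**2).sum()
for z0 in (146.5,148):
    best=None
    for yaw in (-4,0,3):
        x0=np.array([591,-71,np.radians(yaw)*50]); r_=minimize(cost,x0,args=(z0,),method="Nelder-Mead",options=dict(initial_simplex=np.vstack([x0]*4)+np.vstack([np.zeros(3),np.eye(3)*3])))
        if best is None or r_.fun<best.fun: best=r_
    print(z0,best.x[:2].round(2),np.degrees(best.x[2]/50).round(2),best.fun.round(1))
q=best.x; R=render("top",box,(q[0],q[1],q[2]/50),z0=147,parts=(OUT,))
cv2.imwrite("pics/fr9.png",cv2.resize((np.vstack([M,R,abs(M-R)])*255).astype(np.uint8),None,fx=8,fy=8,interpolation=0))
E
python3 c.py; python3 -c "
from plant import *
print(get_state()['position'],get_state()['tool_rot'])"
```

```text
[0.08 0.33 0.41 0.43]
146.5 [591.27 -71.23] -1.54 8.8
148 [591.05 -70.97] -1.24 8.9
[481.9693101  -66.51672746 149.68556753] [-5.10380388e-02 -3.14062057e+00 -4.83723331e-04]
```

View pics/fr9.png

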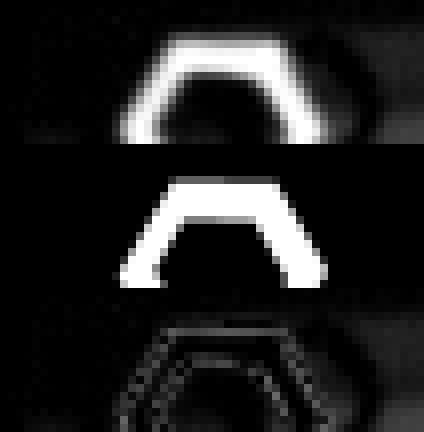

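```bash
cat > e.py <<'E'
from fit import *
C=(591.2,-75.0); L=109.5; a=np.radians(27)
g=[*gp(C,a,L),140]; line_to(g,ori(a),vel=150); sleep(.25)
S=get_state(); print(S["time_s"],S["position"]-g,"cmd",g)
D=[grab_frame("top") for _ in range(3)]; p=np.mean([x[0].astype(float) for x in D],0); d=np.mean([x[1] for x in D],0); np.save("pics/t10.npy",p); np.save("pics/t10d.npy",d)
print((get_state()["position"]-g).round(2))
u,v=w2px("top",[*C,150]); u,v=int(u),int(v); print(u,v)
cv2.imwrite("pics/r10.png",cv2.convertScaleAbs(cv2.resize(p[v-30:v+45,u-35:u+35].astype(np.uint8),None,fx=8,fy=8,interpolation=2),alpha=1.5))
X=cloud("top",d); r=np.hypot(X[...,0]-C[0],X[...,1]-C[1]); ang=np.degrees(np.arctan2(X[...,1]-C[1],X[...,0]-C[0])); m=(r>18)&(r<25)&(X[...,2]>120)&(X[...,2]<170)
for a0 in range(-180,180,45):
    k=m&(ang>=a0)&(ang<a0+45); print(a0,k.sum(),np.median(X[k][:,2]).round(1) if k.any() else None)
E
python3 e.py
```

```text
43.4 [0.10719317 0.90863731 0.10042466] cmd [np.float64(493.6347856013738), np.float64(-124.71195972148037), 140]
[0.08 0.41 0.1 ]
290 176
-180 21 155.7
-135 18 155.9
-90 19 155.5
-45 16 155.9
0 23 155.8
45 15 155.7
90 17 156.2
135 18 155.2
```

View pics/r10.png

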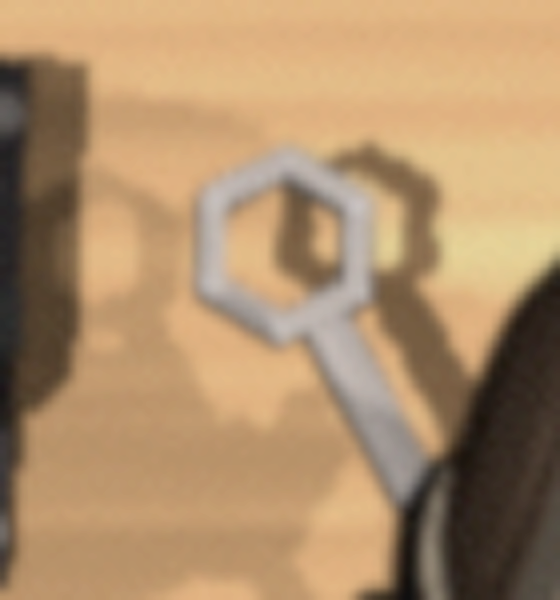

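```bash
cat > f.py <<'E'
from fit import *
p=np.load("pics/t10.npy"); box=(268,315,158,200)
b=p[box[2]:box[3],box[0]:box[1]]; r=(b[...,2]-b[...,0])/(b.max(-1)+1)
lo,hi=np.percentile(r,3),np.percentile(r,75); M=np.clip((r-hi)/(lo-hi),0,1)
uu,vv=np.meshgrid(np.arange(box[0],box[1]),np.arange(box[2],box[3]))
W=~((uu>302)&(vv>196))
def cost(q): return (W*(render("top",box,(q[0],q[1],q[2]/50),z0=137.8)-M)**2).sum()
x0=np.array([591,-74,np.radians(27)*50]); r_=minimize(cost,x0,method="Nelder-Mead",options=dict(initial_simplex=np.vstack([x0]*4)+np.vstack([np.zeros(3),np.eye(3)*3])))
print(r_.x[:2].round(2),np.degrees(r_.x[2]/50).round(2),r_.fun)
E
python3 f.py
```

```text
[591.69 -73.94] 26.72 18.412560126399235
```

```bash
python3 - <<'E'
from h import *
N=(591.1,78.1); L=110; a=np.radians(28)
p=gp(N,a,L); line_to([p[0],p[1],145],ori(a),vel=300); line_to([*p,115],ori(a),vel=120); sleep(0.15); st()
down(N,a,[105.5,102.5,100,97,94,92.5,91.5],L=L,lim=3,vel=60)
E
```

```text
t44.76 pos [494.7  26.  115.7] F [ 0.1  0.4 -3.1] M [-0.09  0.21 -0.02] w11.3 q7 2.06
z105.5 act [493.6  26.5 105.2] F [-0.2  0.5 -3.7] M [-0.11  0.19 -0.01] t45.1
z102.5 act [493.9  26.5 102.4] F [ 0.3 -0.2 -3.9] M [-0.14  0.16 -0.01] t45.4
z100.0 act [493.9  26.5  99.9] F [ 0.1  0.1 -3.8] M [-0.1   0.22 -0.01] t45.7
z97.0 act [493.8  26.4  96.9] F [ 0.2 -0.5 -3.9] M [-0.11  0.19  0.  ] t46.0
z94.0 act [493.8  26.4  93.8] F [-0.3 -0.2 -3.7] M [-0.15  0.19 -0.01] t46.3
z92.5 act [493.9  26.4  92.5] F [-0.1  0.2 -3.6] M [-0.12  0.2  -0.02] t46.6
z91.5 act [494.1  26.4  91.8] F [-1.  -0.8  1.2] M [-0.11  0.45  0.03] t46.9
```

```bash
python3 - <<'E'
from h import *
N=(591.1,78.1); L=110
for d in (24,20.5):
    a=np.radians(d); line_to([*gp(N,a,L),92.0],ori(a),vel=50)
print(fine(N,20.5,-12,92.0,step=0.9,L=L,vel=20,thr=0.45,every=3))
E
```

```text
17.80 T 0.18 F [ 0.7 -1.9 -4.3] Mz -0.04 t48.27
15.10 T 0.24 F [ 2.3 -2.6 -4. ] Mz -0.10 t49.05
12.40 T 0.17 F [ 2.4 -2.3 -4.4] Mz -0.13 t49.83
9.70 T 0.18 F [ 2.6 -2.2 -4.6] Mz -0.11 t50.60
7.00 T 0.18 F [ 2.3 -2.2 -4.2] Mz -0.09 t51.38
4.30 T 0.20 F [ 3.  -2.5 -3.6] Mz -0.10 t52.15
1.60 T 0.16 F [ 3.7 -2.4 -4.7] Mz -0.11 t52.92
-1.10 T 0.26 F [ 3.9 -2.6 -4.1] Mz -0.02 t53.70
-3.80 T 0.50 F [ 3.6 -3.9 -4.4] Mz 0.10 t54.48
 ? -3.80 T 0.50 -> 0.44 F [ 4.1 -3.5 -4.1] Mz 0.08 t54.52
 ? -4.70 T 0.61 -> 0.56 F [ 3.9 -4.1 -4.3] Mz 0.14 t54.82
(-4.6999999999999975, np.float64(0.5570562593882555))
```

```bash
python3 - <<'E'
from h import *
N=(591.1,78.1); L=110
print(fine(N,-4.7,-9,92.0,step=0.6,L=L,vel=20,thr=0.72,every=1))
D=[grab_frame("top")[1] for _ in range(2)]; X=cloud("top",np.mean(D,0)); q=X[...,2][172:200,236:243]; print("plate",q[(q>80)&(q<94)].mean()); st()
E
```

```text
-5.30 T 0.67 F [ 3.2 -4.4 -4.1] Mz 0.22 t55.08
-5.90 T 0.86 F [ 4.  -5.3 -4. ] Mz 0.33 t55.33
 ? -5.90 T 0.86 -> 0.87 F [ 3.6 -5.5 -4.1] Mz 0.31 t55.38
(-5.8999999999999995, np.float64(0.8748606942190975))
plate 88.18456613389533
 t55.48 pos [481.6  88.4  92. ] F [ 4.1 -5.6 -3.3] M [-1.11 -0.6   0.34] w11.4 q7 1.42
```

```bash
python3 - <<'E'
from h import *
N=(591.1,78.1); L=110
for d in (-4,-1.5):
    a=np.radians(d); line_to([*gp(N,a,L),92.0],ori(a),vel=40)
line_to([*gp(N,a,L),91.5],ori(a),vel=20); F,M,s=favg(3); print(F.round(1),M.round(2),"T %.2f"%T_nut(N,F,M,s),s["position"].round(1))
gripper_to(40); st("open")
p=s["position"]; line_to([p[0],p[1],115],ori(a),vel=60); line_to([p[0],p[1],200],ori(a),vel=200); line_to([p[0]-40,p[1]-200,200],ori(a),vel=300); st("clear")
D=[grab_frame("top") for _ in range(2)]; p=np.mean([x[0].astype(float) for x in D],0); X=cloud("top",np.mean([x[1] for x in D],0)); q=X[...,2][172:200,236:243]; print("plate",q[(q>80)&(q<94)].mean())
cv2.imwrite("pics/t11c.png",cv2.convertScaleAbs(cv2.resize(p[130:240,180:290].astype(np.uint8),None,fx=5,fy=5,interpolation=2),alpha=1.8))
i=grab_frame("side")[0]; cv2.imwrite("pics/s11.png",i)
r=np.hypot(X[...,0]-591,X[...,1]-77.4); ang=np.degrees(np.arctan2(X[...,1]-77.4,X[...,0]-591)); m=(r>19)&(r<24)
print([np.median(X[m&(ang>=k)&(ang<k+45)][:,2]).round(1) for k in range(-180,180,45)])
E
```

```text
[ 3.  -1.9 -2.6] [-0.39 -0.55 -0.15] T 0.04 [481.1  81.2  91.6]
open t56.68 pos [480.8  81.4  91.5] F [0.9 0.3 0.8] M [-0.07  0.04  0.01] w40.0 q7 1.50
clear t58.63 pos [ 440.8 -117.5  199.1] F [0.7 0.5 0.4] M [ 0.11 -0.03 -0.03] w40.3 q7 1.86
plate 88.0234467419702
[np.float64(107.2), np.float64(107.2), np.float64(108.4), np.float64(107.7), np.float64(108.0), np.float64(107.7), np.float64(107.0), np.float64(107.5)]
```

View pics/t11c.png

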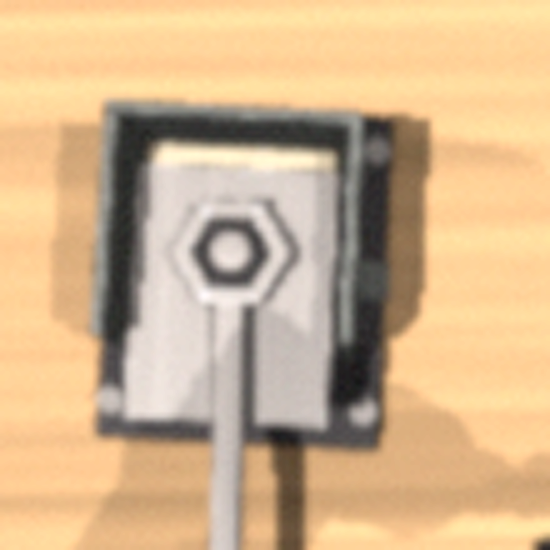

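View pics/s11.png

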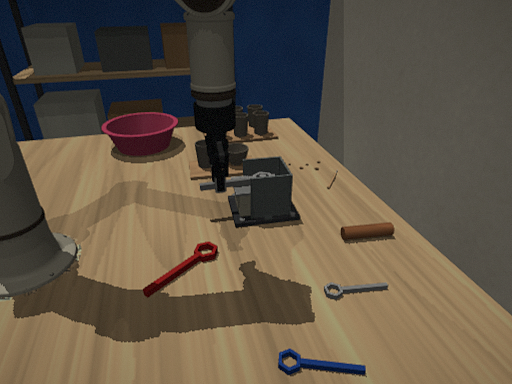

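```bash
python3 - <<'E'
from h import *
D=[grab_frame("top")[1] for _ in range(4)]; X=cloud("top",np.mean(D,0))
a=np.radians(-2)
for L in (-22,22,35,60,90,120,150,165):
    c=np.array([590.6-L*np.cos(a),77.5-L*np.sin(a)]); m=np.hypot(X[...,0]-c[0],X[...,1]-c[1])<4; print(L,np.median(X[m][:,2]).round(2),m.sum())
for y in (57,98): 
    c=np.array([590.6,y]); m=np.hypot(X[...,0]-c[0],X[...,1]-c[1])<4; print(y,np.median(X[m][:,2]).round(2),m.sum())
q=X[...,2][172:200,236:243]; print("plate",q[(q>80)&(q<94)].mean(),get_state()["time_s"])
E
```

```text
-22 107.92 8
22 106.67 8
35 106.51 9
60 107.09 9
90 105.57 11
120 105.48 14
150 103.94 12
165 104.75 11
57 107.58 8
98 106.18 9
plate 88.25296096808434 58.9833
```

```bash
python3 -c "
from plant import *
finish_job()"
```

```text
the job is handed in; nothing more can be done
```

I tightened the nut to its stop with the large grey spanner in three strokes and handed the job in at about 59 s. I left the spanner lying on the press with its ring down over the nut, and the gripper released and clear. The simulator gives no verdict, so the results below are my own checks.

- **Strokes:** I lifted the ring clear and swung it back twice between strokes. The first attempt to seat the ring for the third stroke caught on the nut. I lifted it, measured the ring and nut again with the camera, and it then seated with no resistance.
- **Stop:** The turning torque ran at about 0.2 N m, then climbed to 0.87 N m within 5 degrees. That is above the 0.7 N m counted as firm and below the 1.2 N m limit. The nut turned about 120 degrees by my estimate.
- **Plate height:** By camera the plate started at 89.15 mm and ended between 88.0 and 88.25 mm. That spread is too wide to confirm home within 0.05 mm, so I relied on the felt stop and the turn count.
- **Spanner at the end:** The top view shows the ring over the nut. The camera heights along the spanner give a tilt of about 0.02 rad. The ring measured 0.5 to 1 mm higher than I expected. That is near the camera's noise and should still be within the 5.5 mm allowed.
- **Cup and bowl:** The arm was never commanded near them. The last side view shows them standing where they were, though I didn't measure their positions.

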